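# Hold the drill vise into fence and table for drilling

## Task

First crank the drill vise's handle clockwise until its jaw is tight on the casting. Then slide the vise along the drill table until its base lies flat along the fence with its end up against the stop block, and hold it there for the drill with one firm diagonal push, down on the drill table and into the fence at once, with about a kilogram's weight each way; finish while still pushing, and do not let go. Do not lift the vise off the drill table, and leave the other things on the bench and drill table where they lie.

Things in the scene. Friction and masses are not known exactly. Their poses are not given: they have to be found in the camera images.
- vise: small grey drill vise, loose on the drill table, 1.26 kg. Origin: centre of its underside. y: along the screw, from crank end to fixed-jaw end; x: across, towards the fence. Base 104 mm (x) by 140 mm (y), 12 mm thick: fence-side edge 52 mm, fixed-jaw end 70 mm from the origin. Screw axis 42 mm above the underside. Friction on the drill table about 0.2
- fixed_jaw_top (a point): middle of the top of the vise's fixed jaw (the one nearer the stop block): a block 60 mm wide (vise x), 24 mm thick (vise y), top 66 mm above the vise's underside. Its sides, 60 mm apart, can be gripped from above; beside each is a 22 mm wide strip of base flange, 54 mm below its top. The casting lies at its inner face and stands 10 mm higher
- vise_jaw: the sliding jaw, 60 mm wide, 22 mm thick, 44 mm tall. Origin: centre of its underside, 22 mm above the vise's underside. It slides along the vise's +y onto the casting as the crank is turned
- vise_crank (a joint): crank angle (rad, counts on over turns). 0: knob straight above the screw; grows as it tightens, the knob going from the top first towards the vise's +x (clockwise seen from the crank end). Jaw opening = 50 mm - 0.8 mm x angle: meets the 40 mm casting at about 12.5, comes tight and stiff within 0.3 rad more, and stays where left. Takes about 1 N at the knob
- knob_center (a point): centre of the crank's black knob, a round bar 18 mm thick, 48 mm long, lying along the vise's y and turning freely on its pin. It goes round the screw axis at 40 mm radius in an upright plane 122 mm from the vise's origin towards -y, off the drill table's end. The crank arm lies at its inner end, 24 mm from this point
- casting: aluminium casting lying loose between the jaws: foot 54 mm (x) by 40 mm (y, the width the jaws grip) by 34 mm with a round pipe stub 36 mm across on top, 54 mm tall in all, 0.3 kg. Origin: centre of its underside, 22 mm above the vise's underside
- table_top: the drill table, a fixed T-slotted iron block 240 mm (x) by 200 mm (y), 50 mm high, standing on the bench. Origin: centre of its underside; x points to the fence, y to the stop block
- fence: straight steel fence bar bolted on the far side of the drill table, 30 mm wide, 200 mm long, 18 mm above the drill table. Origin as fence_face
- fence_face (a point): middle of the fence's face towards the vise, at the drill table's surface (50 mm above the bench). x points square into the fence, y along it towards the stop block
- stop_face (a point): middle of the stop block's face towards the vise, at the drill table's surface; y points square into the block. The block, bolted at the left end of the drill table, is 50 mm wide (x) and 40 mm long (y), 22 mm above the table; its middle lies 50 mm this side of the fence's face
- elbow: cast pipe elbow, about 95 mm long, two rusty flanges of 48 mm, lying on the bench off the crank end of the drill table; not part of the job
- chuck_key: drill chuck key, a 76 mm steel rod with a 70 mm cross bar, lying on the drill table in its near left corner; not part of the job
- hammer: hammer lying on the bench left of the drill table; not part of the job
- wire_brush: brush lying on the bench between the robot and the drill table; not part of the job
- file: flat file with wooden handle, 260 mm long, lying on the bench beyond the drill table; not part of the job
- grinding_disc: flat grinding disc, 125 mm across, 7 mm thick, lying on the bench off the crank end of the drill table; not part of the job
- bottle: clear bottle, 64 mm across, 200 mm tall, standing at the far left of the drill table; not part of the job

How it is judged (in metres and radians):
On the way, in this order (a step that is already met when the one before it is completed fails the run):
1. the jaw is cranked tight on the casting (contact force between vise_jaw and casting above 12 N), for 0.2 s.
2. the vise lies along the fence and against the stop block (x of vise in the frame of fence_face above -0.0555 m and y of vise in the frame of stop_face above -0.0735 m and angle between the y axis of vise and the y axis of fence_face, either way round below 0.04 rad), for 0.1 s.
At the end, for the whole second after the job is handed in: Through the last second: vise still tight on the casting (8 N or more), flat on the drill table, along the fence (within 3.5 mm, 0.04 rad), end against the stop block (within 3.5 mm), pushed into the fence with 3 N or more, and pressing on the drill table with 20 N or more (all of step 2 and contact force between vise and fence above 3 N and contact force between vise and table_top above 20 N and contact force between vise_jaw and casting above 8 N and angle between each of casting, vise's own z axis and vertical below 0.05 rad and linear speed of vise below 0.02 m/s); the arm keeps its last pose, push and grip.
It fails at once if the vise is lifted off the drill table (height (world z) of vise above 0.075 m).
It fails at once if one of the other things on the bench or drill table is disturbed (distance of any of elbow, chuck_key, hammer, wire_brush, file, grinding_disc, bottle from where it was at the start of the episode above 0.04 m).
It also fails if it takes over 61 s, if anything falls off the work surface, if the arm or the gripper's body presses on something with over 40 N, if the wrist force passes 120 N, or if a joint passes its speed limit or range.

## Robot

A 6-joint arm with a two-finger parallel gripper is mounted at the origin on the work surface. World frame = base frame: x ahead of the robot, y to its left, z up, the work surface at z = 0. Lengths are in mm, angles in degrees, forces in N, time in s.
With the tool pointing down it reaches from about 425 to 1125 mm from the base axis. Payload 14.9 kg.
Tool frame: the origin (TCP) lies between the finger pads; the fingertips stand 25 mm ahead of it and the grasp point (between the pads) lies 6 mm ahead of it; z points along the fingers, y is the line along which they close (so a half turn about z gives the same grasp; the last joint's range is limited). The gripper opens to 91 mm and grips with 3 to 60 N. Pads are 32 mm wide; open, the fingers measure 118 mm over their backs; the gripper's body (76 mm by 178 mm) begins 60 mm behind the grasp point.
Start: joints at [72.691, 21.709, 99.362, -0, 58.929, -1.908], TCP at [185.909, 674.875, 238.932] pointing down, gripper open.
Joint ranges: [-158.91, 158.91], [-42.39, 125.64], [0.06, 152.35], [-60.88, 240.88], [17.5, 164.5], [-176.32, 176.32]. Speed limits (degrees/s): [108.29, 108.29, 136.94, 180, 180, 180].

## Interface

Orientations are given as [roll, pitch, yaw] about the fixed x, y, z axes, in that order (R = Rz(yaw) Ry(pitch) Rx(roll)).
In Python, from workcell import ctrl gives the robot as it stands.
- The arm moves only by the shell command python3 -m inch 'ROWS' [FORCE]. ROWS is JSON, a list of rows, each a list of 7 numbers: the shift along the tool's x, y, z in cm, then the turn, a rotation vector about the tool's x, y, z in degrees, then the finger opening in cm, from 0 to 9.12. A call has 1 to 5 rows; each row shifts and turns the commanded pose from where the row before left it, along the tool's axes as they then stand; what a row does not reach is not made up. A row lasts 1/8 s, in which the tool goes at most 62.5 mm and 10.7 degrees, less where a joint would pass 70% of its speed; a pose out of reach is approached as far as the arm can. A call with a gripper value outside its range is refused whole. The fingers move at their own pace and stop on an object; FORCE is the grip in N (left out, the last holds). Time passes only in rows, so rows that do not move let the fingers close. It gives the time, the measured TCP pose, the force, the opening and the grip force at its end, in the units of the state.
- ctrl.get_state(): the state, without advancing time (a new reading comes with each control period).
- ctrl.capture(name): name is "side" or "top" or "wrist"; returns a dict with "pixels" (480x640x3 uint8, red, green, blue), "fov_y" (degrees; the focal length in pixels is half the picture's height over the tangent of half this angle, whatever the lens; pixels are square), "cx", "cy" (the principal point, pixels), "rvec" (rotation vector, rad) and "tvec" (3), from world to camera coordinates, as OpenCV has them; the wrist camera has in their place "hand_eye" (4x4, takes a point from camera to tool coordinates, whose origin is the TCP and whose axes are the flange's). Camera axes: x right, y down, z forward; pixel columns grow to the right and rows downward; lengths in mm; the calibration is good to about 2 mm. A picture is of the moment at which its call begins: read the wrist's pose just before it. There is no depth.
- ctrl.job_done(): hands the job in; it is judged then, once.
The state is a dict: "clock": time; "joint_positions": joint angles; "joint_velocities": joint speeds; "tau": joint torques, N m; "tool_pos": TCP position; "orientation": TCP orientation; "contact_force": force on the tool from outside, world axes, zero at the start; "moment": the same for the moment, N m; "finger_gap": opening from 0.0 (shut) to 1.0 (fully open); "gripper_force": force on a finger pad.
Only numpy, scipy, OpenCV 4.12 (cv2) and the standard library are available. Lean on these libraries where they do the work, as an engineer would, in place of code of your own. Each camera call takes 0.05 s, during which the arm holds its last target. There are 200 camera calls.

## Working session

There is one attempt and no reset: what is moved stays moved. The work goes in short steps, Python scripts to look and compute and a shell command to move; the robot and the scene stay as the last step left them, time stands still between calls to the robot, and variables do not carry over. Pictures are saved under pics/ and viewed, at most 10 in all, crops included, and the job is handed in when it is done.

```bash
mkdir -p pics; cat > h.py <<'E'
import numpy as np, cv2
from scipy.spatial.transform import Rotation as R
from workcell import ctrl
def cam(name):
    s=ctrl.get_state(); c=ctrl.capture(name)
    f=240/np.tan(np.radians(c["fov_y"])/2)
    K=np.array([[f,0,c["cx"]],[0,f,c["cy"]],[0,0,1]])
    if "hand_eye" in c:
        T=np.eye(4);T[:3,:3]=R.from_euler("xyz",s["orientation"],degrees=True).as_matrix();T[:3,3]=s["tool_pos"]
        M=T@np.array(c["hand_eye"]); 
    else:
        M=np.eye(4);r=cv2.Rodrigues(np.array(c["rvec"],float))[0];M[:3,:3]=r.T;M[:3,3]=-r.T@np.array(c["tvec"],float).ravel()
    return c["pixels"],K,M
def ray(K,M,uv):
    d=M[:3,:3]@np.linalg.inv(K)@np.array([uv[0],uv[1],1.]);return M[:3,3],d/np.linalg.norm(d)
def onz(K,M,uv,z):
    o,d=ray(K,M,uv);return o+d*(z-o[2])/d[2]
def proj(K,M,p):
    q=K@(M[:3,:3].T@(np.array(p,float)-M[:3,3]));return q[:2]/q[2]
def tri(a,b):
    A=np.zeros((3,3));y=np.zeros(3)
    for o,d in(a,b):
        P=np.eye(3)-np.outer(d,d);A+=P;y+=P@o
    return np.linalg.solve(A,y)
def save(n,img):cv2.imwrite(f"pics/{n}.png",img[:,:,::-1])
E
python3 - <<'E'
from h import *
import pickle
d={}
for n in("side","top"):
    d[n]=cam(n);print(n,d[n][2][:3,3],d[n][2][:3,2]);save(n,d[n][0])
pickle.dump(d,open("c0.pkl","wb"));print(ctrl.get_state())
E
```

```text
side [ 192.62587515 -730.45511872  766.42194682] [ 0.35510066  0.69737008 -0.62255802]
top [ 415.74873403   39.15746812 1145.94121442] [ 0.13283977  0.00168028 -0.9911361 ]
{'clock': 0.1, 'joint_positions': array([ 7.26898223e+01,  2.17373010e+01,  9.93896870e+01, -2.56953453e-04,
        5.89293779e+01, -1.90802751e+00]), 'joint_velocities': array([ 0.09348464, -0.03551007, -0.06110815,  0.08079742,  0.02238511,
        0.01731501]), 'tau': array([-6.43904405e-04, -7.65039968e+01, -4.35287082e+01,  6.51890785e-02,
        3.99478083e-02, -6.98388931e-05]), 'tool_pos': array([185.82945105, 674.56108921, 238.35425147]), 'orientation': array([-1.79943658e+02, -1.65687887e-03,  1.64597982e+02]), 'contact_force': array([-0.00266166, -0.00813673, -0.92117049]), 'moment': array([-0.01588309,  0.01712898, -0.00183968]), 'gripper_force': 0.0, 'finger_gap': 0.998978083766797}
```

View pics/top.png

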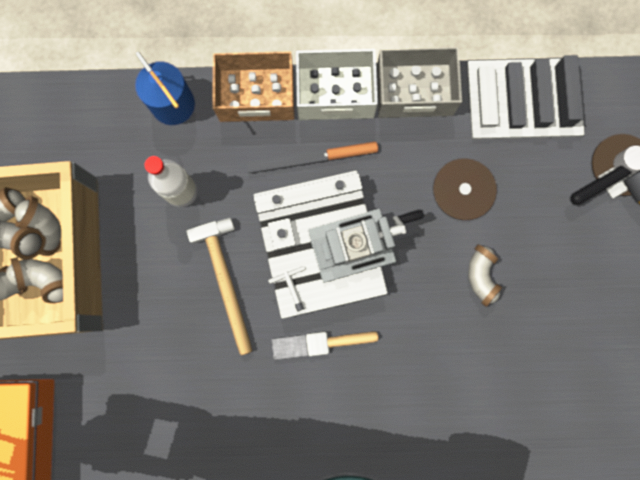

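View pics/side.png

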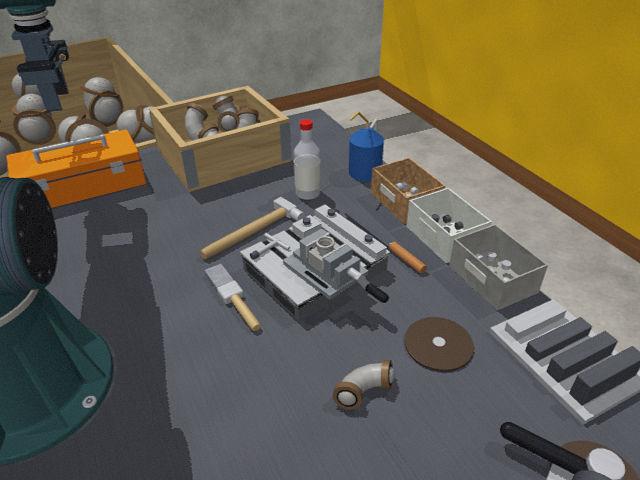

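The top view shows the drill table at (255–386, 172–317), with the fence on its far side, the stop block at about (280,233), the vise at about (352,245) and the knob at about (412,217). In the side view the knob is at about (377,293). I'll enlarge the vise in both views.

```bash
python3 - <<'E'
from h import *
import pickle
d=pickle.load(open("c0.pkl","rb"))
a=cv2.resize(d["top"][0][160:330,235:445],(800,648),interpolation=cv2.INTER_CUBIC)[:600]
save("topc",a)
b=cv2.resize(d["side"][0][195:320,235:400],(792,600),interpolation=cv2.INTER_CUBIC);save("sidec",b)
# dark knob mask
for n,(x0,x1,y0,y1) in {"top":(398,445,200,235),"side":(362,392,278,305)}.items():
    im=d[n][0][y0:y1,x0:x1].astype(int);m=(im.max(2)<38).astype(np.uint8)
    c,_=cv2.findContours(m,0,2);c=max(c,key=cv2.contourArea)
    print(n,cv2.contourArea(c),cv2.boxPoints(cv2.minAreaRect(c))+[x0,y0])
E
```

```text
top 2.0 [[403.00000048 221.00000191]
 [409.97297287 219.83783913]
 [410.18918991 221.13513756]
 [403.21621704 222.29730034]]
side 70.5 [[363.69230747 289.46153831]
 [368.46153736 282.3076911 ]
 [389.         295.99999809]
 [384.23077011 303.15384483]]
```

View pics/topc.png

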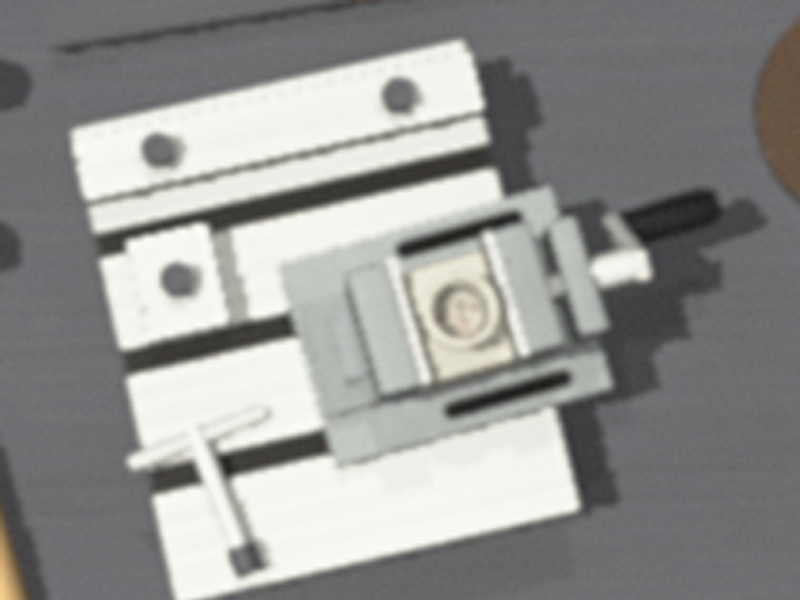

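View pics/sidec.png

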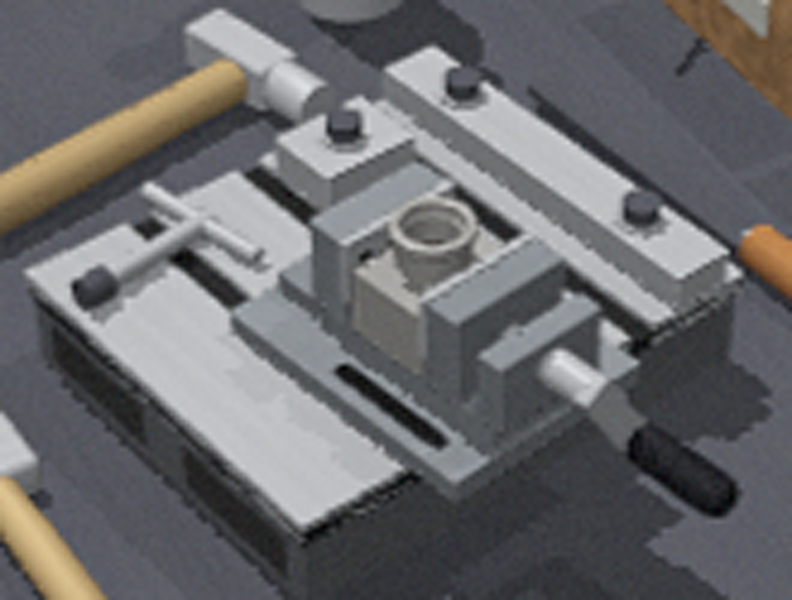

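The crops show the vise's base corners in the top crop at (285,265), (552,187), (612,387) and (340,465). The fence's top edge runs (90,201)–(487,116) and the stop block's right face is at about x 215–228. The knob lies on the fence side of the screw, spanning top crop (630,225)–(712,203) and side crop (640,448)–(725,500).

```bash
python3 - <<'E'
from h import *
import pickle
np.set_printoptions(suppress=True,precision=1)
d=pickle.load(open("c0.pkl","rb"))
T=lambda u,v:(235+u/3.81,160+v/3.81)
S=lambda u,v:(235+u/4.8,195+v/4.8)
Kt,Mt=d["top"][1:];Ks,Ms=d["side"][1:]
t=lambda u,v,z:onz(Kt,Mt,T(u,v),z)
s=lambda u,v,z:onz(Ks,Ms,S(u,v),z)
c=[t(*p,62) for p in((285,265),(552,187),(612,387),(340,465))]
print("base",*c,"ctr",sum(c)/4,"len",[np.linalg.norm(c[i]-c[i-1]) for i in range(4)])
ang=lambda v:np.degrees(np.arctan2(v[1],v[0]))
print("vise y dirs",ang(c[0]-c[1]),ang(c[3]-c[2]),"x dir",ang(c[0]-c[3]),ang(c[1]-c[2]))
f=[t(*p,68) for p in((90,201),(487,116),(467,40),(72,128))]
print("fence",*f,ang(f[0]-f[1]),ang(f[3]-f[2]),[np.linalg.norm(f[i]-f[i-1]) for i in range(4)])
tt=[t(180,598,50),t(580,512,50)];print("table near",*tt,ang(tt[0]-tt[1]))
st=[t(*p,72) for p in((208,222),(228,318))];print("stop top edge",*st)
for a,b in(((630,225),(640,448)),((712,203),(725,500)),((671,214),(685,475))):
    print("knob",tri(ray(Kt,Mt,T(*a)),ray(Ks,Ms,S(*b))))
for z in (94,104,114): print(z,t(671,214,z),s(685,475,z))
print("screw hub",t(620,268,104),"casting",tri(ray(Kt,Mt,T(465,308)),ray(Ks,Ms,S(433,222))))
print("fixedjaw top",[t(*p,116) for p in((347,272),(385,262),(418,385),(380,397))])
w=np.array([[0,0,0]])
E
```

```text
base [595.3  55.6  62. ] [630.8 -76.1  62. ] [ 531.6 -101.4   62. ] [497.   31.2  62. ] ctr [563.7 -22.7  62. ] len [np.float64(101.315938873854), np.float64(136.36775867029985), np.float64(102.39989765360197), np.float64(137.0499301004775)]
vise y dirs 105.07435418843066 104.61631830804376 x dir 13.907387331437855 14.299041300694524
fence [628.3 149.8  68. ] [665.8 -45.   68. ] [704.2 -36.5  68. ] [664.9 158.2  68. ] 100.88347961119266 101.41620094522266 [np.float64(37.52839792005174), np.float64(198.39282569344743), np.float64(39.36622495505264), np.float64(198.65503002814802)]
table near [435.4 110.2  50. ] [472.2 -84.9  50. ] 100.69059534870279
stop top edge [615.7  92.3  72. ] [568.5  83.5  72. ]
knob [ 610.5 -113.7   56. ]
knob [ 621.7 -154.8   57.6]
knob [ 616.8 -134.6   55.9]
94 [ 610.  -128.6   94. ] [ 593.7 -166.5   94. ]
104 [ 608.2 -127.   104. ] [ 587.7 -174.9  104. ]
114 [ 606.3 -125.5  114. ] [ 581.8 -183.3  114. ]
screw hub [ 583.1 -102.   104. ] casting [562.  -27.1 127.5]
fixedjaw top [array([582.4,  26.1, 116. ]), array([586.6,   8.4, 116. ]), array([528.9,  -5.2, 116. ]), array([523.8,  12.4, 116. ])]
```

```bash
r='[-3.71,-3.92,0,0,0,0,6]'; 
python3 -m inch '[[-3.71,-3.92,0,0,0,0,6],[-3.71,-3.92,0,0,0,0,6],[-3.71,-3.92,0,0,0,0,6],[-3.71,-3.92,0,0,0,0,6],[-3.71,-3.92,0,0,0,0,6]]'
python3 -m inch '[[-3.71,-3.92,0,0,0,0,6],[-3.71,-3.92,0,0,0,0,6],[-3.71,-3.92,0,0,0,0,6],[-3.71,-3.92,0,0,0,0,6],[-3.71,-3.92,0,0,0,0,6]]'
python3 -m inch '[[-3.71,-3.92,0,0,0,0,6],[-3.71,-3.92,0,0,0,0,6],[-3.71,-3.92,0,0,0,0,6],[-3.71,-3.92,0,0,0,0,6],[-3.71,-3.92,0,0,0,0,6]]'
python3 -m inch '[[-3.71,-3.92,0,0,0,0,6],[-3.71,-3.92,0,0,0,0,6],[0,0,0,0,0,10,6],[0,0,0,0,0,10,6],[0,0,0,0,0,10,6]]'
python3 -m inch '[[0,0,0,0,0,10,6],[0,0,0,0,0,10,6],[0,0,0,0,0,10,6],[0,0,0,0,0,0,6]]'
```

```text
clock: 0.72
tool_pos: [313.1, 435.0, 238.8]
orientation: [-180.0, -0.0, 164.6]
contact_force: [0.1, -0.0, 0.0]
finger_gap: 0.657
gripper_force: 0.0
clock: 1.35
tool_pos: [440.0, 196.7, 239.0]
orientation: [180.0, 0.0, 164.6]
contact_force: [0.0, 1.3, 0.5]
finger_gap: 0.654
gripper_force: 0.0
clock: 1.98
tool_pos: [566.8, -41.6, 238.8]
orientation: [180.0, -0.0, 164.6]
contact_force: [0.3, 1.4, 0.7]
finger_gap: 0.661
gripper_force: 0.0
clock: 2.6
tool_pos: [616.8, -135.2, 238.5]
orientation: [-180.0, -0.0, 134.3]
contact_force: [0.2, -1.2, 0.8]
finger_gap: 0.659
gripper_force: 0.0
clock: 3.1
tool_pos: [616.8, -135.0, 238.7]
orientation: [-180.0, -0.0, 104.7]
contact_force: [0.3, -0.4, -0.2]
finger_gap: 0.66
gripper_force: 0.0
```

```bash
python3 - <<'E'
from h import *
import pickle
d=cam("wrist");pickle.dump(d,open("w1.pkl","wb"));save("w1",d[0])
print(d[2],proj(d[1],d[2],[616.8,-134.9,56]),proj(d[1],d[2],[563.7,-22.7,62]))
E
```

```text
[[ 9.67466283e-01  2.43476829e-01  6.87606319e-02  5.97570482e+02]
 [ 2.52999118e-01 -9.30336578e-01 -2.65453007e-01 -5.87826256e+01]
 [-6.61125302e-04  2.74213213e-01 -9.61668694e-01  3.83756783e+02]
 [ 0.00000000e+00  0.00000000e+00  0.00000000e+00  1.00000000e+00]] [319.63984118 224.41488059] [290.19918348  74.48079532]
```

View pics/w1.png

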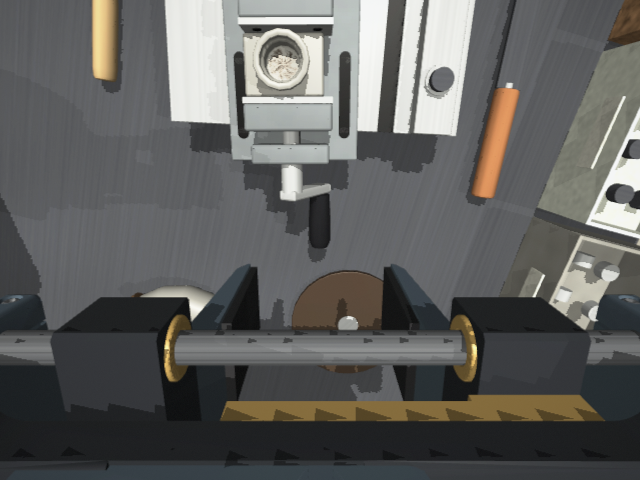

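The wrist view shows the knob at (319, 195–247), aligned with the tool axis and within a few pixels of the predicted (319.6,224). I'll descend, offset 5 mm towards its outer end, and grip.

```bash

python3 -m inch '[[-0.5,0,4.4,0,0,0,6],[0,0,4.4,0,0,0,6],[0,0,4.4,0,0,0,6],[0,0,4.4,0,0,0,6],[0,0,0,0,0,0,6]]'
python3 -m inch '[[0,0,0,0,0,0,1.6],[0,0,0,0,0,0,1.6],[0,0,0,0,0,0,1.6],[0,0,0,0,0,0,1.6],[0,0,0,0,0,0,1.6]]' 25
```

```text
clock: 3.78
tool_pos: [616.2, -139.4, 60.2]
orientation: [-179.7, -0.2, 104.8]
contact_force: [-0.1, -0.6, 0.5]
finger_gap: 0.661
gripper_force: 0.0
clock: 4.4
tool_pos: [618.3, -140.0, 63.2]
orientation: [180.0, 0.0, 104.6]
contact_force: [-0.9, 0.3, 2.2]
finger_gap: 0.192
gripper_force: 25.0
```

```bash
python3 - <<'E'
import numpy as np
a=np.radians(np.arange(149,149+376,15))
y=4*np.sin(a);z=-4*np.cos(a)
for i in range(24):print(round(np.degrees(a[i+1])),round(y[i+1]-y[i],2),round(z[i+1]-z[i],2))
E
```

```text
164 -0.96 0.42
179 -1.03 0.15
194 -1.04 -0.12
209 -0.97 -0.38
224 -0.84 -0.62
239 -0.65 -0.82
254 -0.42 -0.96
269 -0.15 -1.03
284 0.12 -1.04
299 0.38 -0.97
314 0.62 -0.84
329 0.82 -0.65
344 0.96 -0.42
359 1.03 -0.15
374 1.04 0.12
389 0.97 0.38
404 0.84 0.62
419 0.65 0.82
434 0.42 0.96
449 0.15 1.03
464 -0.12 1.04
479 -0.38 0.97
494 -0.62 0.84
509 -0.82 0.65
```

```bash

python3 -m inch '[[0,-0.96,0.42,0,0,0,1.6],[0,-1.03,0.15,0,0,0,1.6],[0,-1.04,-0.12,0,0,0,1.6]]'
python3 -m inch '[[0,-0.97,-0.38,0,0,0,1.6],[0,-0.84,-0.62,0,0,0,1.6],[0,-0.65,-0.82,0,0,0,1.6]]'
python3 -c "
from h import *
d=cam('top');save('t2',np.hstack([cv2.resize(d[0][160:330,235:445],(400,324)),cv2.resize(cam('side')[0][195:320,235:400],(400,324))]))"
```

```text
clock: 4.78
tool_pos: [588.1, -147.9, 58.3]
orientation: [-180.0, -0.0, 104.6]
contact_force: [2.5, -0.7, 2.2]
finger_gap: 0.192
gripper_force: 25.0
clock: 5.15
tool_pos: [564.1, -153.8, 76.9]
orientation: [-180.0, -0.0, 104.6]
contact_force: [1.2, -0.4, -1.1]
finger_gap: 0.19
gripper_force: 25.0
```

View pics/t2.png

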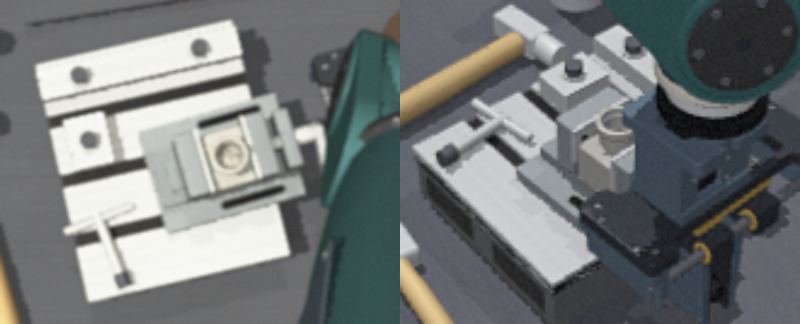

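The vise has stayed put while the crank turns. The forces are small, so I'll carry on.

```bash

python3 -m inch '[[0,-0.42,-0.96,0,0,0,1.6],[0,-0.15,-1.03,0,0,0,1.6],[0,0.12,-1.04,0,0,0,1.6],[0,0.38,-0.97,0,0,0,1.6]]'
python3 -m inch '[[0,0.62,-0.84,0,0,0,1.6],[0,0.82,-0.65,0,0,0,1.6],[0,0.96,-0.42,0,0,0,1.6]]'
python3 -m inch '[[0,1.03,-0.15,0,0,0,1.6],[0,1.04,0.12,0,0,0,1.6]]'
python3 -c "
from h import *
s=ctrl.get_state();print(s['contact_force'],s['tool_pos'])
d=cam('top');save('t3',np.hstack([cv2.resize(d[0][160:330,235:445],(400,324)),cv2.resize(cam('side')[0][195:320,235:400],(400,324))]))"
```

```text
clock: 5.75
tool_pos: [564.7, -153.8, 117.5]
orientation: [180.0, 0.0, 104.6]
contact_force: [0.4, 1.9, -2.6]
finger_gap: 0.191
gripper_force: 25.0
clock: 6.12
tool_pos: [588.4, -147.7, 136.2]
orientation: [180.0, 0.0, 104.6]
contact_force: [0.2, 2.0, -3.4]
finger_gap: 0.193
gripper_force: 25.0
clock: 6.38
tool_pos: [608.5, -142.4, 136.0]
orientation: [180.0, 0.0, 104.6]
contact_force: [-1.5, 0.4, -0.3]
finger_gap: 0.189
gripper_force: 25.0
[-1.53865991  0.36154894 -0.32461707] [ 608.51686604 -142.43819533  136.04091937]
```

View pics/t3.png

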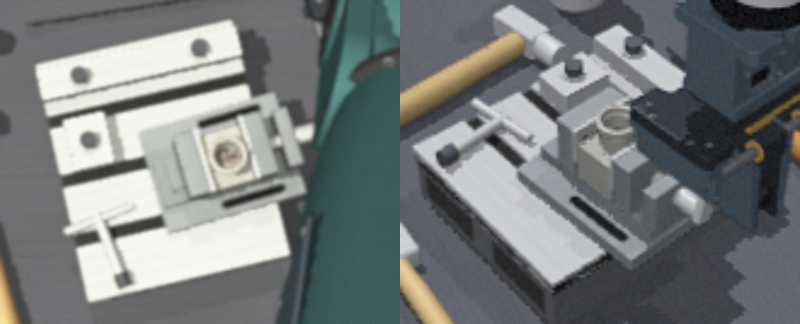

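Not tight after the first pass over the top, so I'll do the second turn.

```bash

python3 -m inch '[[0,0.97,0.38,0,0,0,1.6],[0,0.84,0.62,0,0,0,1.6],[0,0.65,0.82,0,0,0,1.6],[0,0.42,0.96,0,0,0,1.6],[0,0.15,1.03,0,0,0,1.6]]'
python3 -m inch '[[0,-0.12,1.04,0,0,0,1.6],[0,-0.38,0.97,0,0,0,1.6],[0,-0.62,0.84,0,0,0,1.6],[0,-0.82,0.65,0,0,0,1.6]]'
python3 -m inch '[[0,-0.96,0.42,0,0,0,1.6],[0,-1.03,0.15,0,0,0,1.6],[0,-1.04,-0.12,0,0,0,1.6]]'
python3 -m inch '[[0,-0.97,-0.38,0,0,0,1.6],[0,-0.84,-0.62,0,0,0,1.6],[0,-0.65,-0.82,0,0,0,1.6]]'
python3 -m inch '[[0,-0.42,-0.96,0,0,0,1.6],[0,-0.15,-1.03,0,0,0,1.6],[0,0.12,-1.04,0,0,0,1.6],[0,0.38,-0.97,0,0,0,1.6]]'
python3 -m inch '[[0,0.62,-0.84,0,0,0,1.6],[0,0.82,-0.65,0,0,0,1.6],[0,0,0,0,0,0,1.6]]'
```

```text
clock: 7.1
tool_pos: [637.5, -135.0, 97.3]
orientation: [180.0, 0.0, 104.6]
contact_force: [-2.1, -0.6, 6.5]
finger_gap: 0.193
gripper_force: 25.0
clock: 7.6
tool_pos: [619.8, -140.3, 63.0]
orientation: [179.8, 0.1, 104.5]
contact_force: [5.1, -0.3, 7.0]
finger_gap: 0.196
gripper_force: 25.0
clock: 7.98
tool_pos: [590.1, -148.1, 58.5]
orientation: [179.9, 0.1, 104.6]
contact_force: [4.2, -1.1, 5.8]
finger_gap: 0.19
gripper_force: 25.0
clock: 8.35
tool_pos: [565.3, -154.1, 77.0]
orientation: [180.0, 0.0, 104.6]
contact_force: [3.0, -2.2, 3.8]
finger_gap: 0.197
gripper_force: 25.0
clock: 8.85
tool_pos: [563.7, -153.5, 116.8]
orientation: [-179.9, -0.1, 104.6]
contact_force: [-2.8, 0.7, 0.7]
finger_gap: 0.191
gripper_force: 25.0
clock: 9.22
tool_pos: [580.1, -150.3, 132.5]
orientation: [179.9, 0.1, 104.6]
contact_force: [2.4, -1.4, 6.6]
finger_gap: 0.19
gripper_force: 25.0
```

```bash

python3 -m inch '[[0,0.96,-0.42,0,0,0,1.6],[0,0,0,0,0,0,1.6]]'
python3 -m inch '[[0,1.03,-0.15,0,0,0,1.6],[0,0,0,0,0,0,1.6]]'
python3 -m inch '[[0,0.52,0.03,0,0,0,1.6],[0,0,0,0,0,0,1.6]]'
python3 -m inch '[[0,0.52,0.1,0,0,0,1.6],[0,0,0,0,0,0,1.6]]'
python3 -c "
from h import *
s=ctrl.get_state();print(s['contact_force'],s['tool_pos'])
d=cam('top');save('t4',np.hstack([cv2.resize(d[0][160:330,235:445],(400,324)),cv2.resize(cam('side')[0][195:320,235:400],(400,324))]))"
```

```text
clock: 9.48
tool_pos: [587.9, -147.6, 135.4]
orientation: [-180.0, -0.0, 104.6]
contact_force: [-0.4, 0.8, -0.9]
finger_gap: 0.192
gripper_force: 25.0
clock: 9.72
tool_pos: [598.2, -145.1, 137.0]
orientation: [180.0, -0.0, 104.6]
contact_force: [0.0, -0.0, -5.9]
finger_gap: 0.191
gripper_force: 25.0
clock: 9.98
tool_pos: [602.9, -143.9, 136.8]
orientation: [-180.0, -0.0, 104.6]
contact_force: [-0.6, -0.4, -7.0]
finger_gap: 0.191
gripper_force: 25.0
clock: 10.22
tool_pos: [608.0, -142.6, 135.9]
orientation: [180.0, 0.0, 104.6]
contact_force: [0.2, -0.5, -6.4]
finger_gap: 0.197
gripper_force: 25.0
[ 0.15669037 -0.46328104 -6.43150939] [ 608.04304716 -142.59040767  135.90609159]
```

View pics/t4.png

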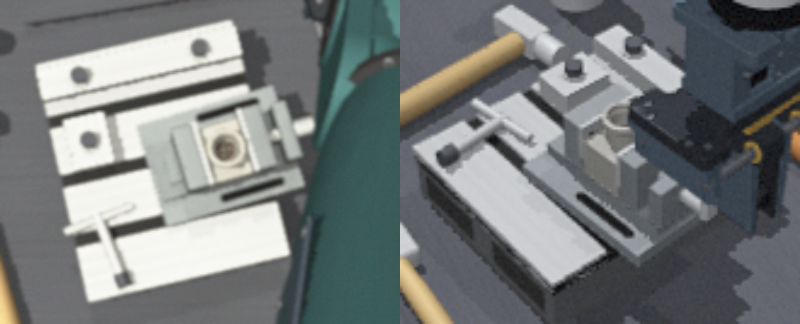

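The vise moved about 6 mm towards the fence, so the crank is now stiff. I'll push the knob on, squaring the yaw by about 4°, until the fence backs up the vise. That finishes the tightening with the stop still about 30 mm away.

```bash

python3 -m inch '[[0,0.5,0.1,0,0,1,1.6],[0,0.5,0.1,0,0,1,1.6],[0,0.5,0,0,0,1,1.6],[0,0.5,0,0,0,0.8,1.6],[0,0,0,0,0,0,1.6]]'
python3 -m inch '[[0,0.4,0,0,0,0,1.6],[0,0.4,0,0,0,0,1.6],[0,0,0,0,0,0,1.6]]'
python3 -c "
from h import *
s=ctrl.get_state();print(s['contact_force'],s['moment'])
d=cam('top');save('t5',np.hstack([cv2.resize(d[0][160:330,235:445],(400,324)),cv2.resize(cam('side')[0][195:320,235:400],(400,324))]))"
```

```text
clock: 10.95
tool_pos: [627.9, -138.1, 134.2]
orientation: [179.9, 0.0, 100.8]
contact_force: [0.4, 0.3, -0.1]
finger_gap: 0.193
gripper_force: 25.0
clock: 11.32
tool_pos: [635.5, -136.6, 134.0]
orientation: [180.0, 0.0, 100.8]
contact_force: [-0.1, -0.6, -0.9]
finger_gap: 0.19
gripper_force: 25.0
[-0.09698445 -0.63682698 -0.93316065] [-0.19654356  0.06211945  0.14627622]
```

View pics/t5.png

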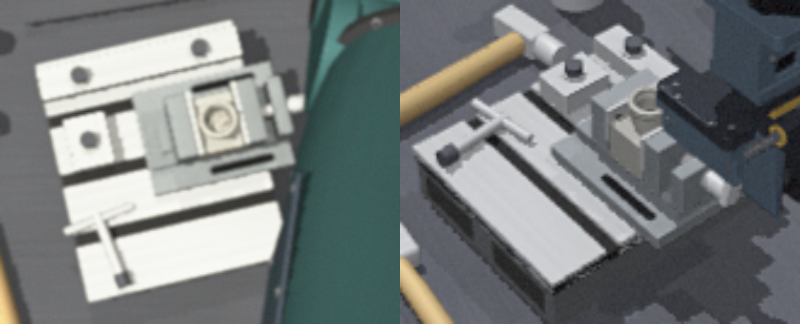

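The vise slid with the knob and is square to the fence, a few mm short of it. The stop gap is about 25 mm. I'll push on slowly and watch the force.

```bash

python3 -m inch '[[0,0.3,0,0,0,0,1.6],[0,0,0,0,0,0,1.6]]' | grep -E "pos|force"
python3 -m inch '[[0,0.3,0,0,0,0,1.6],[0,0,0,0,0,0,1.6]]' | grep -E "pos|force"
python3 -m inch '[[0,0.3,0,0,0,0,1.6],[0,0,0,0,0,0,1.6]]' | grep -E "pos|force"
python3 -m inch '[[0,0.3,0,0,0,0,1.6],[0,0,0,0,0,0,1.6]]' | grep -E "pos|force"
```

```text
tool_pos: [638.1, -136.1, 133.9]
contact_force: [-1.5, -0.8, -2.1]
gripper_force: 25.0
tool_pos: [641.1, -135.5, 133.9]
contact_force: [-1.0, -0.3, -2.2]
gripper_force: 25.0
tool_pos: [644.1, -134.9, 133.9]
contact_force: [-1.2, 0.1, -1.9]
gripper_force: 25.0
tool_pos: [647.1, -134.4, 134.0]
contact_force: [-0.6, 0.0, -2.4]
gripper_force: 25.0
```

```bash
cat > prof.py <<'E'
from h import *
n=np.array([.982,.189,0]);t=np.array([-.189,.982,0])
def go(im,K,M):
    g=cv2.cvtColor(im,cv2.COLOR_RGB2GRAY).astype(np.float32)
    def line(P): 
        uv=np.array([proj(K,M,p) for p in P],np.float32);return cv2.remap(g,uv[:,0],uv[:,1],cv2.INTER_LINEAR).ravel().astype(int)
    s=np.arange(470,662,3)
    for k in(-80,-100,-120,-140): print("n-profile t=",k,list(zip(s.tolist(),line([n*a+t*k+[0,0,62] for a in s]).tolist()))) if k==-100 else print(k,line([n*a+t*k+[0,0,62] for a in s]).tolist())
    q=np.arange(-90,0,3)
    for a in(555,580,600,630): print("t-prof n=",a,line([n*a+t*b+[0,0,62] for b in q]).tolist())
if __name__=="__main__": go(*cam("top"))
E
python3 prof.py
```

```text
-80 [246, 245, 245, 245, 246, 246, 245, 245, 245, 245, 227, 110, 60, 59, 90, 206, 246, 246, 242, 238, 239, 239, 236, 236, 210, 153, 182, 189, 187, 188, 190, 188, 178, 149, 163, 176, 178, 170, 155, 176, 185, 184, 183, 184, 182, 182, 182, 182, 182, 183, 182, 180, 186, 194, 196, 197, 197, 198, 198, 179, 197, 242, 244, 244]
n-profile t= -100 [(470, 246), (473, 245), (476, 245), (479, 246), (482, 246), (485, 246), (488, 245), (491, 245), (494, 244), (497, 245), (500, 228), (503, 119), (506, 60), (509, 58), (512, 80), (515, 194), (518, 248), (521, 247), (524, 241), (527, 239), (530, 239), (533, 238), (536, 236), (539, 236), (542, 228), (545, 168), (548, 175), (551, 180), (554, 181), (557, 182), (560, 184), (563, 186), (566, 165), (569, 104), (572, 80), (575, 135), (578, 187), (581, 193), (584, 192), (587, 191), (590, 192), (593, 193), (596, 194), (599, 194), (602, 192), (605, 194), (608, 194), (611, 193), (614, 193), (617, 192), (620, 192), (623, 195), (626, 195), (629, 195), (632, 194), (635, 192), (638, 186), (641, 196), (644, 194), (647, 173), (650, 190), (653, 241), (656, 244), (659, 2
[... 586 characters left out ...]
9, 215, 176, 112, 42, 72, 162, 182, 183, 239, 243, 224]
t-prof n= 555 [185, 187, 186, 186, 193, 197, 197, 197, 196, 196, 195, 210, 240, 246, 245, 246, 246, 245, 246, 246, 246, 246, 245, 245, 245, 244, 245, 245, 245, 244]
t-prof n= 580 [198, 175, 148, 170, 179, 172, 171, 180, 182, 181, 182, 205, 237, 246, 245, 245, 245, 244, 223, 177, 172, 178, 228, 247, 246, 245, 245, 245, 246, 246]
t-prof n= 600 [198, 171, 141, 176, 189, 188, 180, 179, 181, 183, 182, 191, 226, 243, 243, 243, 243, 244, 235, 189, 169, 167, 212, 245, 232, 175, 131, 114, 113, 112]
t-prof n= 630 [198, 185, 167, 193, 197, 196, 195, 196, 197, 196, 196, 186, 131, 84, 86, 84, 88, 88, 82, 89, 96, 92, 95, 96, 93, 98, 98, 92, 103, 101]
```

The profiles put the vise at n 544–648, just at the fence, and square. Its end is 25–30 mm from the stop. The crank is about 20° past the top (about 12.9 rad). I'll press a little more along the tangent against the fence to be sure it is tight.

```bash

python3 -m inch '[[0,0.25,0.1,0,0,0,1.6],[0,0,0,0,0,0,1.6]]' | grep -E "pos|force"
python3 -m inch '[[0,0.25,0.1,0,0,0,1.6],[0,0,0,0,0,0,1.6]]' | grep -E "pos|force"
python3 -m inch '[[0,0.25,0.1,0,0,0,1.6],[0,0,0,0,0,0,1.6]]' | grep -E "pos|force"
```

```text
tool_pos: [649.6, -133.9, 133.0]
contact_force: [-1.3, -0.3, -0.1]
gripper_force: 25.0
tool_pos: [652.0, -133.4, 132.0]
contact_force: [-1.0, -0.6, 0.3]
gripper_force: 25.0
tool_pos: [654.3, -133.0, 130.8]
contact_force: [-1.4, 0.1, -0.5]
gripper_force: 25.0
```

```bash
cat > edge.py <<'E'
from h import *
n=np.array([.982,.189,0]);t=np.array([-.189,.982,0])
im,K,M=cam("top");g=cv2.cvtColor(im,cv2.COLOR_RGB2GRAY).astype(np.float32)
def line(P):
    uv=np.array([proj(K,M,p) for p in P],np.float32);return cv2.remap(g,uv[:,0],uv[:,1],cv2.INTER_LINEAR).ravel()
def fall(v,x,th):
    i=np.where((v[:-1]>th)&(v[1:]<=th))[0];return [round(float(x[j]),1) for j in i]
s=np.arange(515,570,.5)
for k in(-70,-90,-110,-130,-150,-170):print("near n at t",k,fall(line([n*a+t*k+[0,0,62] for a in s]),s,205)[:2])
q=np.arange(-15,-75,-.5)
for a in(545,555,565,580,600):print("end t at n",a,fall(line([n*a+t*b+[0,0,62] for b in q]),q,210))
st=ctrl.get_state();p=np.array(st["tool_pos"]);print("tcp n,t",p@n,p@t,p[2],st["contact_force"],st["clock"])
# jaw gap: bright strip profile along t at casting height
q=np.arange(-60,-210,-3);
for z,a in((116,578),(116,596)):print(z,a,line([n*a+t*b+[0,0,z] for b in q]).astype(int).tolist())
E
python3 edge.py
```

```text
near n at t -70 [542.5]
near n at t -90 [543.5]
near n at t -110 [543.0]
near n at t -130 [544.0]
near n at t -150 [544.0]
near n at t -170 []
end t at n 545 [-56.0]
end t at n 555 [-57.0]
end t at n 565 []
end t at n 580 [-25.0, -56.5]
end t at n 600 [-24.0, -55.0]
tcp n,t 617.3708253099148 -254.21775811851498 130.85546198092317 [-1.05939421  0.92528134 -0.41111984] 13.275
116 578 [182, 184, 183, 177, 176, 181, 174, 149, 160, 195, 197, 195, 193, 193, 192, 226, 195, 173, 216, 216, 204, 192, 179, 167, 156, 153, 142, 143, 162, 202, 232, 198, 187, 183, 184, 181, 153, 114, 103, 78, 133, 181, 187, 182, 159, 92, 68, 62, 59, 63]
116 596 [183, 185, 183, 183, 187, 189, 182, 154, 168, 197, 196, 195, 194, 190, 200, 233, 200, 215, 198, 105, 72, 91, 97, 99, 111, 142, 166, 198, 206, 176, 217, 193, 185, 183, 181, 178, 161, 161, 186, 214, 181, 190, 190, 184, 183, 233, 246, 246, 246, 238]
```

```bash
python3 - <<'E'
from h import *
import pickle
np.set_printoptions(suppress=True,precision=1)
def run(im,K,M,c,a):
    vy=np.array([np.cos(a),np.sin(a),0]);vx=np.array([np.sin(a),-np.cos(a),0])
    g=im.astype(np.float32)
    q=np.arange(45,-50,-1.)
    for x in(-26,-22,22,26):
        uv=np.array([proj(K,M,c+vx*x+vy*b+[0,0,116]) for b in q],np.float32)
        v=cv2.remap(cv2.cvtColor(g,cv2.COLOR_RGB2GRAY),uv[:,0],uv[:,1],cv2.INTER_LINEAR).ravel()
        pk=[(q[i],int(v[i])) for i in range(1,len(v)-1) if v[i]>v[i-1] and v[i]>=v[i+1] and v[i]>205]
        print(x,pk)
d=pickle.load(open("c0.pkl","rb"))
run(*d["top"],np.array([563.7,-22.7,0]),np.radians(104.8))
n=np.array([.982,.189,0]);t=np.array([-.189,.982,0])
im,K,M=cam("top");run(im,K,M,n*596-t*126,np.radians(100.9))
save("t6",cv2.resize(im[165:265,270:400],(780,600),interpolation=cv2.INTER_CUBIC))
E
```

```text
-26 [(np.float64(22.0), 229), (np.float64(11.0), 222), (np.float64(5.0), 219), (np.float64(-2.0), 217), (np.float64(-8.0), 217), (np.float64(-16.0), 228), (np.float64(-25.0), 232)]
-22 [(np.float64(22.0), 228), (np.float64(11.0), 220), (np.float64(8.0), 220), (np.float64(2.0), 219), (np.float64(-17.0), 217), (np.float64(-25.0), 233)]
22 [(np.float64(22.0), 226), (np.float64(10.0), 224), (np.float64(4.0), 224), (np.float64(1.0), 223), (np.float64(-2.0), 223), (np.float64(-8.0), 224), (np.float64(-15.0), 223), (np.float64(-25.0), 233)]
26 [(np.float64(22.0), 233), (np.float64(-25.0), 230)]
-26 [(np.float64(20.0), 230), (np.float64(9.0), 220), (np.float64(6.0), 221), (np.float64(-1.0), 220), (np.float64(-15.0), 226), (np.float64(-24.0), 227)]
-22 [(np.float64(21.0), 232), (np.float64(9.0), 220), (np.float64(5.0), 219), (np.float64(1.0), 219), (np.float64(-9.0), 214), (np.float64(-17.0), 219), (np.float64(-23.0), 232)]
22 [(np.float64(21.0), 229), (np.float64(8.0), 221), (np.float64(-1.0), 221), (np.float64(-4.0), 220), (np.float64(-7.0), 221), (np.float64(-11.0), 220), (np.float64(-13.0), 220), (np.float64(-23.0), 228)]
26 [(np.float64(21.0), 234), (np.float64(-23.0), 235)]
```

View pics/t6.png

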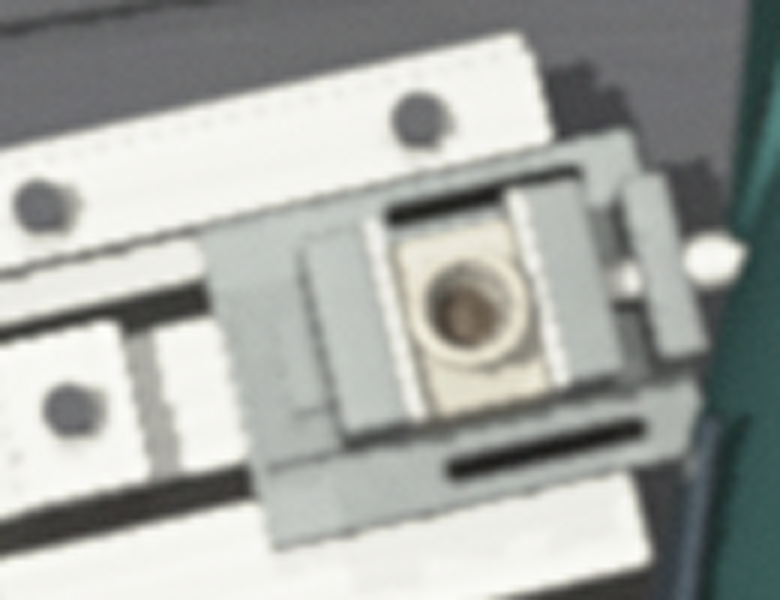

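The crop shows the jaws close on the casting and the vise along the fence. I need the opening more exactly, so I'll compare wrist-camera row profiles from before and now.

```bash
cat > jaw.py <<'E'
from h import *
import pickle
def run(im,K,M,c,a):
    vy=np.array([np.cos(a),np.sin(a),0]);vx=np.array([np.sin(a),-np.cos(a),0])
    q=np.arange(50,-70,-1.)
    for x in(-28,22):
        uv=np.array([proj(K,M,c+vx*x+vy*b+[0,0,116]) for b in q],np.float32)
        v=cv2.remap(im,uv[:,0],uv[:,1],cv2.INTER_LINEAR).reshape(-1,3).astype(int)
        print(x,uv[0],uv[-1]);print([(int(b),int(w.mean()),int(w[0]-w[2])) for b,w in zip(q,v)])
if __name__=="__main__":
    run(*pickle.load(open("w1.pkl","rb")),np.array([563.7,-22.7,0]),np.radians(104.8))
    n=np.array([.982,.189,0]);t=np.array([-.189,.982,0])
    run(*cam("wrist"),n*596-t*126,np.radians(100.9))
E
python3 jaw.py
```

```text
-28 [235.56775  -26.967384] [246.43137 170.49265]
[(50, 0, 0), (49, 0, 0), (48, 0, 0), (47, 0, 0), (46, 0, 0), (45, 0, 0), (44, 0, 0), (43, 0, 0), (42, 0, 0), (41, 0, 0), (40, 0, 0), (39, 0, 0), (38, 0, 0), (37, 0, 0), (36, 15, 0), (35, 158, -3), (34, 154, -3), (33, 153, -3), (32, 148, -2), (31, 146, -3), (30, 141, -3), (29, 136, -3), (28, 141, -2), (27, 156, -2), (26, 219, 0), (25, 228, 2), (24, 229, 2), (23, 229, 2), (22, 149, 0), (21, 159, -4), (20, 170, -5), (19, 171, -4), (18, 171, -3), (17, 172, -3), (16, 173, -3), (15, 172, -3), (14, 172, -4), (13, 172, -4), (12, 171, -4), (11, 171, -3), (10, 170, -3), (9, 170, -4), (8, 171, -4), (7, 148, -3), (6, 62, 1), (5, 47, 3), (4, 47, 2), (3, 54, 2), (2, 62, 2), (1, 59, 3), (0, 57, 2), (-1, 48, 1), (-2, 45, 2), (-3, 45, 2), (-4, 45, 1), (-5, 45, 1), (-6, 44, 3), (-7, 44, 2), (-8, 43, 1), (-9, 43, 1), (-10, 42, 2), (-11, 43, 2), (-12, 42, 2), (-13, 42, 1), (-14, 42, 1), (-15, 42, 2), (-16, 40, 2), (-17, 41, 1), (-18, 39, 2), (-19, 40, 3), (-20, 52, 2), (-21, 187, 3), (-22, 203, 3), (-23, 208, 3), (-24, 211, 3), (-25, 83, 2), (-26, 71, -1
[... 5239 characters left out ...]
 -3), (-26, 190, -4), (-27, 189, -4), (-28, 187, -4), (-29, 187, -5), (-30, 186, -4), (-31, 184, -4), (-32, 183, -3), (-33, 183, -3), (-34, 180, -3), (-35, 180, -4), (-36, 179, -4), (-37, 177, -4), (-38, 178, -2), (-39, 153, -4), (-40, 100, -2), (-41, 48, 0), (-42, 48, -1), (-43, 117, -2), (-44, 118, -3), (-45, 118, -3), (-46, 119, -3), (-47, 119, -3), (-48, 119, -2), (-49, 118, -3), (-50, 118, -2), (-51, 107, -3), (-52, 94, -2), (-53, 169, -3), (-54, 189, -4), (-55, 191, -4), (-56, 190, -3), (-57, 188, -4), (-58, 186, -3), (-59, 184, -3), (-60, 182, -4), (-61, 180, -4), (-62, 179, -4), (-63, 178, -3), (-64, 157, -4), (-65, 93, -2), (-66, 67, -3), (-67, 68, -2), (-68, 68, -3), (-69, 68, -3)]
```

```bash
python3 - <<'E'
from h import *
import pickle
def scan(im,K,M,c,a):
    vy=np.array([np.cos(a),np.sin(a),0]);vx=np.array([np.sin(a),-np.cos(a),0])
    for y in(-96,-100):
      for r in (22,32):
        o=[]
        for d in range(-90,271,15):
            p=c+vx*r*np.sin(np.radians(d))+vy*y+[0,0,92+r*np.cos(np.radians(d))]
            u,v=np.round(proj(K,M,p)).astype(int)
            o.append((d,int(im[v,u].mean())) if 0<=u<640 and 0<=v<480 else (d,-1))
        print(y,r,o)
n=np.array([.982,.189,0]);t=np.array([-.189,.982,0])
print("initial, expect ~149");scan(*pickle.load(open("w1.pkl","rb")),np.array([563.7,-22.7,0]),np.radians(104.8))
w=cam("wrist");pickle.dump(w,open("w2.pkl","wb"))
print("now, expect ~33");scan(*w,n*596-t*126,np.radians(100.9))
E
```

```text
initial, expect ~149
-96 22 [(-90, 107), (-75, 106), (-60, 103), (-45, 66), (-30, 66), (-15, 61), (0, 58), (15, 66), (30, 67), (45, 20), (60, 39), (75, 43), (90, 43), (105, 42), (120, 30), (135, 20), (150, 86), (165, 149), (180, 222), (195, 219), (210, 61), (225, 65), (240, 67), (255, 104), (270, 107)]
-96 32 [(-90, 103), (-75, 102), (-60, 101), (-45, 104), (-30, 101), (-15, 60), (0, 59), (15, 66), (30, 25), (45, 42), (60, 32), (75, 90), (90, 104), (105, 93), (120, 34), (135, 42), (150, 40), (165, 157), (180, 229), (195, 217), (210, 62), (225, 94), (240, 104), (255, 101), (270, 103)]
-100 22 [(-90, 104), (-75, 104), (-60, 101), (-45, 100), (-30, 98), (-15, 97), (0, 59), (15, 67), (30, 66), (45, 26), (60, 40), (75, 42), (90, 42), (105, 42), (120, 39), (135, 27), (150, 67), (165, 65), (180, 61), (195, 61), (210, 61), (225, 61), (240, 64), (255, 102), (270, 104)]
-100 32 [(-90, 103), (-75, 101), (-60, 103), (-45, 102), (-30, 101), (-15, 95), (0, 81), (15, 65), (30, 27), (45, 41), (60, 32), (75, 79), (90, 104), (105, 90), (120, 32), (135, 42), (150, 24), (165, 67), (180, 88), (195, 61), 
[... 521 characters left out ...]
(120, 105), (135, 66), (150, 87), (165, 130), (180, 136), (195, 190), (210, 62), (225, 97), (240, 97), (255, 99), (270, 98)]
-100 22 [(-90, 99), (-75, 98), (-60, 98), (-45, 96), (-30, 98), (-15, 96), (0, 101), (15, 67), (30, 68), (45, 162), (60, 210), (75, 207), (90, 209), (105, 205), (120, 136), (135, 136), (150, 161), (165, 175), (180, 165), (195, 139), (210, 61), (225, 99), (240, 96), (255, 96), (270, 99)]
-100 32 [(-90, 97), (-75, 96), (-60, 96), (-45, 98), (-30, 98), (-15, 100), (0, 96), (15, 67), (30, 29), (45, 138), (60, 180), (75, 195), (90, 192), (105, 204), (120, 131), (135, 131), (150, 132), (165, 136), (180, 177), (195, 156), (210, 96), (225, 98), (240, 96), (255, 99), (270, 97)]
```

The arm pixels confirm the crank stands about 35–50° past the top with the knob still held. The jaw has closed about 3 mm and now touches the casting with no gap left, so it is tight. I'll release the knob, rise and move above the fixed jaw.

```bash

python3 -m inch '[[0,0,0,0,0,0,5],[0,0,0,0,0,0,5],[0,0,0,0,0,0,5],[0,0,-3,0,0,0,5],[0,0,-3,0,0,0,5]]'
python3 -m inch '[[4,-0.5,0,0,0,0,7.2],[4,-0.5,0,0,0,0,7.2],[4,-0.5,0,0,0,0,7.2],[4.1,-0.6,0,0,0,0,7.2],[0,0,0,0,0,0,7.2]]'
python3 edge.py; python3 - <<'E'
from h import *
n=np.array([.982,.189,0]);t=np.array([-.189,.982,0])
im,K,M=cam("wrist")
# jaw sides: profile across n at jaw top z=116, several t
for k in(-96,-90,-86):
    s=np.arange(550,645,1.5);uv=np.array([proj(K,M,n*a+t*k+[0,0,116]) for a in s],np.float32)
    print(k,uv[0],uv[-1],list(zip(s.astype(int).tolist(),cv2.remap(im,uv[:,0],uv[:,1],1).reshape(-1,3).mean(1).astype(int).tolist())))
q=np.arange(-60,-135,-1.5);uv=np.array([proj(K,M,n*575+t*a+[0,0,116]) for a in q],np.float32)
print("t",uv[0],uv[-1],list(zip(q.tolist(),cv2.remap(im,uv[:,0],uv[:,1],1).reshape(-1,3).mean(1).astype(int).tolist())))
E
```

```text
clock: 14.05
tool_pos: [654.1, -133.0, 191.5]
orientation: [-180.0, -0.0, 100.8]
contact_force: [0.1, -0.2, -0.4]
finger_gap: 0.549
gripper_force: 0.0
clock: 14.68
tool_pos: [602.7, 23.2, 191.0]
orientation: [180.0, -0.0, 100.9]
contact_force: [1.0, -0.0, 0.7]
finger_gap: 0.791
gripper_force: 0.0
near n at t -70 []
near n at t -90 []
near n at t -110 []
near n at t -130 []
near n at t -150 []
near n at t -170 []
end t at n 545 []
end t at n 555 []
end t at n 565 []
end t at n 580 []
end t at n 600 []
tcp n,t 596.6051214129533 -92.3848746501461 191.1409855582759 [ 0.87570047  0.02960421 -0.3938734 ] 14.725
116 578 [94, 92, 95, 94, 95, 93, 94, 93, 93, 92, 93, 93, 92, 93, 92, 90, 90, 91, 90, 90, 89, 89, 89, 87, 87, 81, 78, 80, 78, 76, 73, 74, 73, 71, 68, 64, 59, 55, 52, 57, 66, 67, 66, 79, 120, 138, 132, 107, 78, 74]
116 596 [93, 95, 93, 95, 94, 95, 93, 95, 94, 93, 93, 93, 92, 91, 92, 92, 90, 90, 91, 89, 89, 89, 89, 86, 87, 84, 79, 78, 77, 76, 74, 72, 68, 68, 72, 74, 71, 72, 69, 62, 47, 55, 104, 129, 133, 131, 132, 129, 132, 170]
-96 [243.71275 271.03455] [397.00336 271.0017 ] [(550, 56
[... 2445 characters left out ...]
61.5, 147), (-63.0, 147), (-64.5, 148), (-66.0, 148), (-67.5, 148), (-69.0, 149), (-70.5, 101), (-72.0, 88), (-73.5, 89), (-75.0, 89), (-76.5, 89), (-78.0, 90), (-79.5, 91), (-81.0, 130), (-82.5, 158), (-84.0, 159), (-85.5, 159), (-87.0, 158), (-88.5, 157), (-90.0, 157), (-91.5, 156), (-93.0, 156), (-94.5, 155), (-96.0, 154), (-97.5, 154), (-99.0, 143), (-100.5, 114), (-102.0, 215), (-103.5, 215), (-105.0, 165), (-106.5, 185), (-108.0, 185), (-109.5, 186), (-111.0, 185), (-112.5, 185), (-114.0, 185), (-115.5, 184), (-117.0, 184), (-118.5, 184), (-120.0, 184), (-121.5, 184), (-123.0, 184), (-124.5, 184), (-126.0, 184), (-127.5, 184), (-129.0, 183), (-130.5, 183), (-132.0, 185), (-133.5, 140)]
```

The wrist profile has the fixed jaw at n 567.5–626 and t −80.5 to −105. Its centre (596.8, −93) lies right under the TCP. I'll descend and grip.

```bash

python3 -m inch '[[0,0,3.1,0,0,0,7.2],[0,0,3.1,0,0,0,7.2],[0,0,2.9,0,0,0,7.2],[0,0,0,0,0,0,7.2]]'
python3 -m inch '[[0,0,0,0,0,0,5.7],[0,0,0,0,0,0,5.7],[0,0,0,0,0,0,5.7],[0,0,0,0,0,0,5.7],[0,0,0,0,0,0,5.7]]' 50
```

```text
clock: 15.28
tool_pos: [602.5, 20.3, 98.2]
orientation: [-179.8, -0.0, 100.7]
contact_force: [-0.3, -0.6, -0.6]
finger_gap: 0.794
gripper_force: 0.0
clock: 15.9
tool_pos: [603.3, 20.8, 101.1]
orientation: [-180.0, 0.0, 100.8]
contact_force: [-4.7, -4.4, 2.5]
finger_gap: 0.656
gripper_force: 50.0
```

```bash

python3 -m inch '[[0.5,0,0,0,0,0,5.7],[0.5,0,0,0,0,0,5.7],[0.5,0,0,0,0,0,5.7],[0.5,0,0,0,0,0,5.7],[0,0,0,0,0,0,5.7]]'
python3 -m inch '[[0.3,0,0,0,0,0,5.7],[0,0,0,0,0,0,5.7]]' | grep -E "pos|ori|force"
python3 -m inch '[[0.3,0,0,0,0,0,5.7],[0,0,0,0,0,0,5.7]]' | grep -E "pos|ori|force"
python3 -m inch '[[0.2,0,0,0,0,0,5.7],[0,0,0,0,0,0,5.7]]' | grep -E "pos|ori|force"
```

```text
clock: 16.52
tool_pos: [599.1, 40.8, 101.0]
orientation: [-179.9, -0.0, 100.8]
contact_force: [-8.6, 1.6, 4.9]
finger_gap: 0.657
gripper_force: 50.0
tool_pos: [598.6, 43.5, 101.0]
orientation: [-179.9, 0.0, 100.8]
contact_force: [-8.0, -2.8, 6.5]
gripper_force: 50.0
tool_pos: [598.0, 46.4, 101.0]
orientation: [-179.9, 0.0, 100.8]
contact_force: [-8.6, -2.9, 6.9]
gripper_force: 50.0
tool_pos: [597.6, 48.3, 101.0]
orientation: [-179.9, 0.0, 100.8]
contact_force: [-7.9, -4.8, 5.3]
gripper_force: 50.0
```

```bash

for i in 1; do
python3 -m inch '[[0.2,0,0,0,0,0,5.7],[0,0,0,0,0,0,5.7]]' | grep -E "pos|contact"
python3 -m inch '[[0.2,0,0,0,0,0,5.7],[0,0,0,0,0,0,5.7]]' | grep -E "pos|contact"
python3 -m inch '[[0.1,0,0,0,0,0,5.7],[0,0,0,0,0,0,5.7]]' | grep -E "pos|contact"
done
```

```text
tool_pos: [597.2, 50.2, 101.0]
contact_force: [-8.0, -4.1, 6.3]
tool_pos: [597.1, 50.8, 101.0]
contact_force: [-6.1, -21.5, 3.4]
tool_pos: [597.1, 51.1, 101.1]
contact_force: [-6.0, -29.7, 5.3]
```

The vise is at the stop (−30 N). I'll ease that off and add the diagonal push down and into the fence.

```bash

python3 -m inch '[[-0.15,0.05,0.08,0,0,0,5.7],[0,0,0,0,0,0,5.7],[0,0,0,0,0,0,5.7]]'
python3 - <<'E'
from h import *
n=np.array([.982,.189,0]);t=np.array([-.189,.982,0])
s=ctrl.get_state();f=np.array(s["contact_force"]);print("n",f@n,"t",f@t,"z",f[2],s["moment"],np.array(s["tool_pos"])@t)
E
```

```text
clock: 18.4
tool_pos: [597.2, 50.8, 101.0]
orientation: [-179.9, 0.1, 100.9]
contact_force: [-18.2, -16.8, 23.3]
finger_gap: 0.657
gripper_force: 50.0
n -21.0008263983117 t -13.022814775947785 z 23.275533028356076 [-2.66629197  2.75031626  0.50337804] -62.97750069950158
```

```bash

python3 -m inch '[[0,-0.04,-0.05,0,0,0,5.7],[0,0,0,0,0,0,5.7],[0,0,0,0,0,0,5.7]]'
python3 - <<'E'
from h import *
n=np.array([.982,.189,0]);t=np.array([-.189,.982,0])
s=ctrl.get_state();f=np.array(s["contact_force"]);print("n",f@n,"t",f@t,"z",f[2],s["orientation"])
# vise side as seen by side cam: jaw/casting contact check in wrist
im,K,M=cam("wrist");q=np.arange(-70,-125,-1.);c=597
uv=np.array([proj(K,M,n*(c-22)+t*a+[0,0,116]) for a in q],np.float32)
v=cv2.remap(im,uv[:,0],uv[:,1],1).reshape(-1,3).astype(int);print([(int(a),int(w.mean()),int(w[0]-w[2])) for a,w in zip(q,v)])
E
```

```text
clock: 18.77
tool_pos: [597.1, 50.8, 101.0]
orientation: [-179.9, 0.1, 100.9]
contact_force: [-9.2, -16.2, 11.9]
finger_gap: 0.659
gripper_force: 50.0
n -12.12775533745183 t -14.126420235925313 z 11.925968905301538 [-1.79913990e+02  9.59641638e-02  1.00864039e+02]
[(-70, 88, -3), (-71, 90, -2), (-72, 137, 2), (-73, 207, 5), (-74, 161, 7), (-75, 110, 10), (-76, 110, 10), (-77, 110, 10), (-78, 111, 10), (-79, 109, 9), (-80, 110, 10), (-81, 110, 10), (-82, 110, 10), (-83, 109, 9), (-84, 109, 9), (-85, 109, 8), (-86, 108, 9), (-87, 109, 9), (-88, 109, 9), (-89, 94, 58), (-90, 91, 66), (-91, 92, 67), (-92, 91, 66), (-93, 91, 66), (-94, 91, 67), (-95, 91, 66), (-96, 91, 65), (-97, 71, 52), (-98, 72, 50), (-99, 31, 0), (-100, 29, -3), (-101, 29, -2), (-102, 27, -3), (-103, 28, -3), (-104, 27, -3), (-105, 28, -3), (-106, 27, -3), (-107, 27, -3), (-108, 28, -3), (-109, 29, -2), (-110, 28, -3), (-111, 28, -3), (-112, 28, -3), (-113, 29, -2), (-114, 30, -2), (-115, 28, -2), (-116, 29, -2), (-117, 28, -3), (-118, 28, -2), (-119, 44, -4), (-120, 48, -5), (-121, 49, -6), (-122, 57, -13), (-123, 59, -13), (-124, 58, -14)]
```

```bash
python3 -m inch '[[0,0,0,0,0,0,5.7],[0,0,0,0,0,0,5.7],[0,0,0,0,0,0,5.7],[0,0,0,0,0,0,5.7]]' | grep -E "pos|contact"; python3 -c "
from workcell import ctrl
print(ctrl.job_done())"
```

```text
tool_pos: [597.2, 50.8, 101.0]
contact_force: [-9.6, -15.1, 10.5]
the job is handed in; nothing more can be done
None
```

I handed the job in while still pushing (about 12 N into the fence, 11 N down, 14 N on the stop), with the vise against the fence and stop; the jaw looked tight on the casting, though I couldn't measure its clamping force and probably turned the crank about a turn past tight.

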